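# Make up the fish kit and the steak kit

## Robot

A 7-joint arm with a two-finger parallel gripper is mounted at the origin on the work surface; the furniture and walls round the work are solid. World frame = base frame: x ahead of the robot, y to its left, z up, the work surface at z = 0. Lengths are in mm, angles in rad, forces in N, time in s.
With the tool pointing down it reaches from about 400 to 900 mm from the base axis. Payload 5.6 kg.
Tool frame: the origin (TCP) lies midway between the tips of the shut fingers; the grasp point (between the pads) lies 19 mm behind it; z points along the fingers, y is the line along which they close (so a half turn about z gives the same grasp; the last joint's range is limited). The gripper opens to 92 mm and grips with 3 to 60 N. Pads are 20 mm wide; open, the fingers measure 128 mm over their backs; the gripper's body (75 mm by 189 mm) begins 69 mm behind the grasp point.
Start: joints at [1.19, 0.468, -0.012, 1.603, 0.006, 1.071, -0.056], TCP at [215.377, -613.288, 214.592] pointing down, gripper open.
Joint ranges: [-2.53, 2.53], [-0.31, 2.02], [-1.57, 1.55], [0.28, 2.44], [-1.29, 4.43], [0.15, 1.84], [-2.92, 2.92]. Speed limits (rad/s): [2.57, 2.57, 3.14, 3.14, 3.14, 3.14, 3.14].

## Interface

Orientations are given as a rotation vector (axis times angle).
In Python, from cell import robot, grip, kin, viewer gives the robot as it stands. Calls block until the motion is done:
- robot.movep(position, orientation): joint-space move of the TCP to a pose.
- robot.servo_line(position, feed=150, rotation=None): straight line of the TCP; rotation=None keeps the orientation; feed is the mean speed in mm/s.
- robot.goto_joints(angles): joint-space move.
- grip(opening, newtons=None): opening from 0.0 (shut) to 1.0 (fully open); newtons is the grip in N (None keeps the last); returns when the fingers have stopped.
- robot.hold(seconds).
- kin.ik(position, orientation): joint angles nearest the present ones, or None.
- robot.observe(): the state.
- viewer.read_camera(name): name is "scene" or "side" or "wrist"; returns the picture (420x560x3 uint8, red, green, blue); there is no depth.
- viewer.camera_info(name): a dict with "camera_matrix" (3x3 intrinsics, pixels), "R" (3x3) and "t" (3): a world point X has camera coordinates R X + t. Camera axes: x right, y down, z forward; pixel columns grow to the right and rows downward; lengths in mm; the calibration is good to about 2 mm. A picture is of the moment at which its call begins: read the wrist's pose just before it. camera_info takes no time and is no camera call; for the wrist camera it gives the pose at the moment of the call.
A pose or a line that the arm cannot do raises robot.IKError and nothing moves.
- robot.job_done(): hands the job in; it is judged then, once.
Trained networks look in the newest picture that a camera, given by its name, has taken for a name from the list of things; names that differ only in an ending like _2 or _b are one class to them, and where a whole thing is asked for, a point or a joint stands for the part that bears it (a point fixed in the world has none). Each returns a list of dicts, best first, with "confidence" (0 to 1); they miss things now and then, are a little off and sometimes report something else, mostly with a low value. They report only what shows in the picture. A call takes as long as a camera call. They do not tell look-alikes from the thing itself.
- viewer.silhouettes(name, camera): "mask" (420x560 bool, what is visible of it).
- viewer.pinpoint(name, camera): "at" ([x, y, z] in mm, in the coordinates of the camera as it stood for that picture, good to about 4 mm: a listed point, or the origin of a listed thing).
The state is a dict: "t": time; "joints": joint angles; "joint_velocities": joint speeds; "joint_torque": joint torques, N m; "tcp_pos": TCP position; "tcp_rot": TCP orientation; "contact_force": force on the tool from outside, world axes, zero at the start; "wrist_torque": the same for the moment, N m; "grip_width": opening from 0.0 (shut) to 1.0 (fully open); "grip_force": force on a finger pad.
Only numpy, scipy, OpenCV 4.12 (cv2) and the standard library are available. Lean on these libraries where they do the work, as an engineer would, in place of code of your own. Each camera call takes 0.05 s, during which the arm holds its last target. There are 200 camera calls.

## Task

Make up the seasoning kits for tonight's two dishes from the things laid out between the caddies: the lemon, the salt shaker and the green-labelled herb jar go into the three-part pale wooden caddy for the fish, the garlic bulb and the brown pepper mill into the two-part dark wooden caddy for the steak. Put one thing in each compartment, right down on its floor, with the lemon in the pale caddy's long compartment and the shaker, jar and mill standing upright. Do not drop or knock over anything, and leave the kitchen timer and the food tub where they are.

Things in the scene. Friction and masses are not known exactly. Their poses are not given: they have to be found in the camera images.
- lemon: Yellow lemon lying on its side, 71 long x 53 wide x 51 high. Origin under its middle, on the worktop; its own x runs along its length, y across the 53 mm width, z up (at the start its x points within 25 degrees of world x). 85 g; its sides bulge, widest about 26 mm up. (Two more lemons lie far off by the wall: not these.)
- salt: Salt shaker of clear glass, grey inside, with a grey dome top; round, 44 diameter, 90 high (34 across above 74). Origin at the centre of its foot, z up. 100 g.
- herbs: Spice jar of glass with a green label and a red screw cap (fixed on); round, 45 diameter, 106 high. (Other red-capped jars stand far back by the wall: not these.) Origin at the centre of its foot, z up. 110 g.
- garlic_bulb: Pale pinkish garlic bulb sitting on its root end, round, 56 diameter, 56 high, widest at about a third of its height and drawn to a point on top. Origin at the centre of its underside, z up. 34 g.
- mill: Dark brown turned wooden pepper mill, round, foot 58 diameter, 150 high; the round head, 50 diameter, spans 109 to 139 above the foot and can be gripped (it does not turn), with a 12 mm wide metal knob on top. Origin at the centre of its foot, z up. 180 g.
- caddy_pale: Pale wooden caddy, steel end handles, immovable: 250 (x) x 94 (y) x 30 high; handles 21 further out, under 25 high. 3 compartments in a row along x, each 78 wide in y, centred on y = 0; centre x (length): -86 (62), -18 (62), +68 (98, for the lemon). Cork floor at 13, walls 8 thick up to 30, dividers 6 thick up to 28. Origin: centre of underside, on the worktop; x within 8 deg of world +y.
- caddy_dark: Dark wooden caddy, brass end handles, immovable: 182 (x) x 94 (y) x 30 high; handles 21 further out, under 25 high. 2 equal compartments in a row along x, 80 (x) x 78 (y), centred at x = -43 and +43, y = 0. Grey lined floor at 13, walls 8 thick up to 30, divider 6 thick up to 28. Origin: centre of underside, on the worktop; x within 8 deg of world +y.
- timer: Kitchen timer, white base and teal dome with a ridge, 67 diameter, 57 high, a bystander behind the stock. Origin at the centre of its foot.
- tub: Closed food tub, clear with an orange-yellow lid, 109 (x) x 149 (y) x 61 high, a bystander behind the stock. Origin at the centre of its underside.
Things that resemble listed ones, but are neither listed nor needed, are in the scene too. What is shaped like the lemon but blue or purple is not meant.

How it is judged:
By the outcome, as a careful person would: the job done as asked, in the order asked, and still so for the second after the job is handed in, with the robot touching nothing.
It also fails if it takes over 136 s, if anything falls off the work surface, if the arm or the gripper's body presses on something with over 40 N, if the wrist force passes 120 N, or if a joint passes its speed limit or range.

## Working session

There is one attempt and no reset: what is moved stays moved. The work goes in short steps, each a Python script; the robot and the scene stay as the last script left them, time stands still between calls to the robot, and variables do not carry over. Pictures are saved under pics/ and viewed, at most 14 in all, crops included, and the job is handed in when it is done.

```bash
ls; mkdir -p pics; cat > h.py <<'E'
import numpy as np, cv2
from cell import robot, grip, kin, viewer
def cam(n):
    i=viewer.camera_info(n); im=viewer.read_camera(n); return im,i
def find(name,n,i):
    out=[]
    for d in viewer.pinpoint(name,n):
        X=i["R"].T@(np.array(d["at"])-i["t"]); K=i["camera_matrix"]@np.array(d["at"])
        out.append((round(d["confidence"],2),np.round(X).astype(int).tolist(),np.round(K[:2]/K[2]).astype(int).tolist()))
    return out
def save(im,f): cv2.imwrite("pics/"+f,im[:,:,::-1])
E
python3 - <<'E'
from h import *
for n in("scene","side"):
    im,i=cam(n); save(im,n+"0.png")
    for t in "lemon salt herbs garlic_bulb mill caddy_pale caddy_dark timer tub".split(): print(n,t,find(t,n,i))
o=robot.observe(); print(o["t"],o["tcp_rot"])
E
```

```text
pics
scene lemon [(0.93, [332, 94, -5], [235, 243]), (0.83, [441, 31, 1], [283, 229]), (0.81, [340, -53, -2], [293, 257]), (0.66, [628, 367, 1], [216, 179]), (0.35, [635, -17, -2], [335, 206])]
scene salt [(0.76, [519, -59, 4], [331, 224])]
scene herbs [(0.82, [405, 171, -3], [226, 223])]
scene garlic_bulb [(0.81, [491, 103, -3], [268, 216])]
scene mill [(0.3, [442, 32, 1], [282, 228])]
scene caddy_pale [(0.9, [412, -264, 0], [399, 267])]
scene caddy_dark [(0.69, [505, 351, -2], [194, 195])]
scene timer [(0.84, [633, -16, -1], [334, 206])]
scene tub []
side lemon [(0.94, [335, -55, 1], [339, 221]), (0.94, [624, 363, -1], [131, 294]), (0.84, [205, 309, -1], [351, 341]), (0.8, [440, 28, 1], [287, 228]), (0.71, [514, -59, 2], [274, 205])]
side salt [(0.9, [516, -56, 0], [272, 206])]
side herbs [(0.57, [500, 354, -1], [188, 309])]
side garlic_bulb [(0.65, [492, 106, -1], [253, 241]), (0.48, [656, 134, -5], [186, 233])]
side mill [(0.6, [350, 288, 3], [277, 307])]
side caddy_pale [(0.93, [407, -263, 2], [336, 181])]
side caddy_dark [(0.83, [502, 350, 1], [189, 307]), (0.21, [493, 108, 1], [252, 240])]
side timer [(0.91, [631, -22, 0], [227, 204])]
side tub [(0.79, [655, 136, -3], [186, 232])]
1.0 [-3.09689344e+00 -5.27960218e-01  9.08549706e-05]
```

View pics/scene0.png

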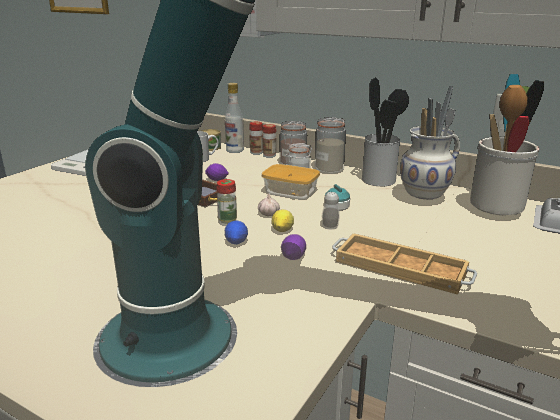

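View pics/side0.png

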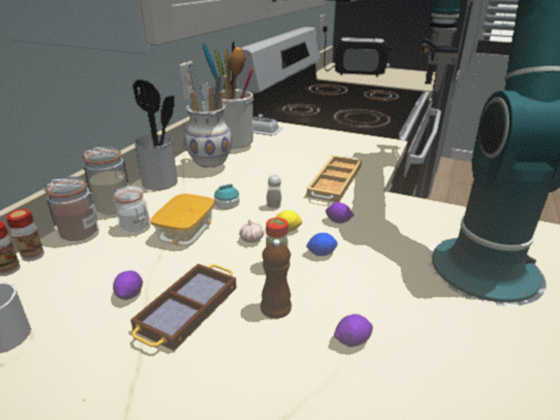

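The scene view shows one yellow lemon at (283,220), with blue (236,232) and purple (293,246) and (217,172) look-alikes. Also in view are the salt (331,210), herb jar (227,202), garlic (268,205), timer (338,196), tub (291,181) and pale caddy (403,262). The side view shows the mill at (277,270) and the dark caddy at (187,305). The red-capped jars by the wall are not the herb jar. I'll measure more closely with the wrist camera next.

```bash
cat >> h.py <<'E'
from scipy.spatial.transform import Rotation as Ro
def rv(yaw): return (Ro.from_euler('z',yaw)*Ro.from_euler('x',np.pi)).as_rotvec()
def ray(i,u,v,z):
    d=i["R"].T@np.linalg.inv(i["camera_matrix"])@np.array([u,v,1.]); c=-i["R"].T@i["t"]
    return c+d*(z-c[2])/d[2]
def proj(i,X):
    p=i["camera_matrix"]@(i["R"]@np.array(X,float)+i["t"]); return p[:2]/p[2]
E
python3 - <<'E'
from h import *
import pickle
L="lemon salt herbs garlic_bulb mill caddy_pale caddy_dark timer tub".split()
for k,(p,ts) in enumerate([((430,-235,330),L[5:6]),((430,20,330),L[:4]),((430,290,330),L[2:5]+L[6:7])]):
    robot.movep(p,rv(0)); im,i=cam("wrist"); save(im,f"w{k}.png")
    if k==0: print(-i["R"].T@i["t"],i["R"],robot.observe()["joints"])
    pickle.dump(i,open(f"w{k}.pkl","wb"))
    for t in ts: print(k,t,find(t,"wrist",i))
print(robot.observe()["t"])
E
python3 -c "
import cv2,numpy as np
a=[cv2.imread(f'pics/w{k}.png') for k in range(3)]
cv2.imwrite('pics/all.png',cv2.resize(np.hstack(a[::1]),None,fx=1,fy=1)[:, :])
"
```

```text
[ 502.86843804 -237.31707628  498.97249866] [[-7.54865597e-04 -9.99998919e-01  1.26162183e-03]
 [-9.65401328e-01  1.05773808e-03  2.60766482e-01]
 [-2.60767534e-01 -1.02112774e-03 -9.65401083e-01]] [ 0.61299459  0.10058826 -0.19278566  1.82743     0.02064287  1.21609026
 -1.15856901]
0 caddy_pale [(0.66, [413, -266, -3], [300, 178]), (0.49, [636, -26, -3], [130, 21])]
1 lemon [(0.9, [339, -57, 1], [327, 224]), (0.88, [627, 362, -2], [36, 28]), (0.86, [440, 32, 0], [272, 161]), (0.69, [333, 91, 2], [236, 227]), (0.66, [207, 310, -8], [116, 294])]
1 salt [(0.93, [515, -56, -3], [330, 111])]
1 herbs [(0.59, [402, 165, 0], [188, 186])]
1 garlic_bulb [(0.56, [496, 108, 0], [221, 124])]
2 herbs [(0.66, [402, 164, 1], [359, 186]), (0.63, [501, 356, 2], [235, 121])]
2 garlic_bulb [(0.86, [494, 104, 2], [403, 126])]
2 mill [(0.95, [354, 282, -4], [285, 214]), (0.42, [494, 106, 1], [401, 126])]
2 caddy_dark [(0.69, [499, 355, -1], [236, 122]), (0.16, [407, 164, 0], [360, 183])]
5.3
```

View pics/w0.png

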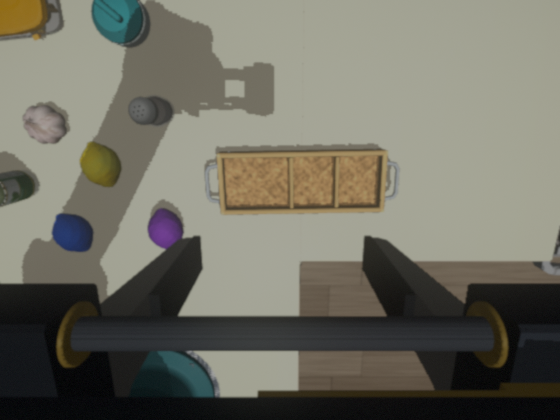

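View pics/w1.png

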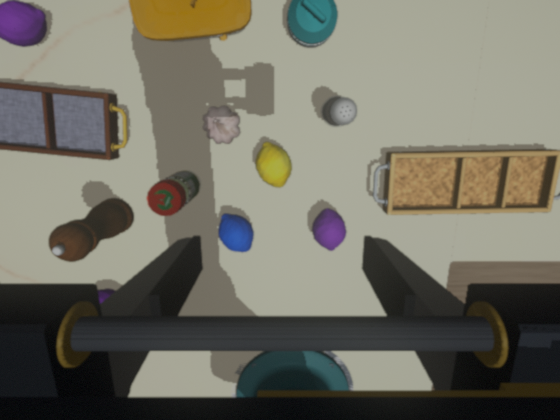

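View pics/w2.png

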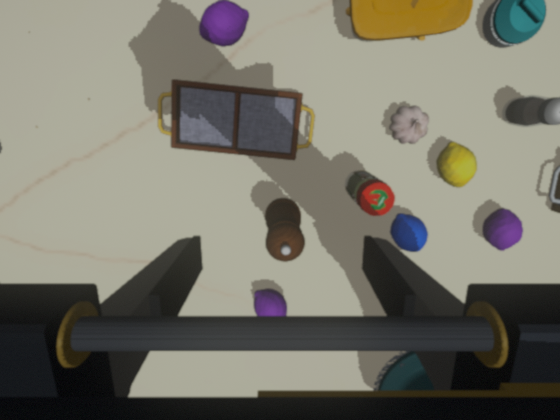

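The wrist views confirm the details. The pale caddy's long compartment is at its +y end (w0 u 222–290), and the yellow lemon is at w1 (273,165), lying apart from the blue (236,232) and purple (329,229) look-alikes. The herb jar is at w1 (172,193) with its green label showing, and the mill foot is at w2 (283,214). Next I'll fit the caddies and confirm the lemon from closer.

```bash
python3 - <<'E'
from h import *
import pickle
for k,c in ((0,[(217,151),(386,149),(385,213),(220,214)]),(2,[(173,80),(302,93),(297,159),(172,149)])):
    i=pickle.load(open(f"w{k}.pkl","rb"))
    P=np.array([ray(i,u,v,30)[:2] for u,v in c])
    d=P[0]-P[1]+P[3]-P[2]
    print(P.mean(0).round(1),np.degrees(np.arctan2(-d[0],d[1])).round(2),np.linalg.norm(P-np.roll(P,-1,0),axis=1).round(1))
robot.movep((400,32,170),rv(0)); im,i=cam("wrist"); save(im,"lem.png")
for n in("lemon","garlic_bulb","salt"):
    for s in viewer.silhouettes(n,"wrist")[:3]:
        m=s["mask"].astype(np.uint8); cs,_=cv2.findContours(m,0,2); c=max(cs,key=len)[:,0,:]
        z={"lemon":26,"garlic_bulb":19,"salt":45}[n]
        W=np.array([ray(i,u,v,z)[:2] for u,v in c]).astype(np.float32)
        print(n,s["confidence"],c.mean(0),np.round(im[m>0].mean(0)),cv2.minAreaRect(W),cv2.fitEllipse(W), cv2.minEnclosingCircle(W))
    print(find(n,"wrist",i))
print(robot.observe()["t"])
E
```

```text
[ 411.7 -267.7] 0.46 [243.8  96.4 250.8  94.8]
[500.9 350.5] -5.06 [177.2  90.9 180.8  93.6]
lemon 0.98 [359.58227848 253.60759494] [ 86.  61. 103.] ((339.7539978027344, -48.71846389770508), (41.34726333618164, 64.47181701660156), 74.82159423828125) ((338.9204406738281, -53.05258560180664), (48.29166793823242, 62.064796447753906), 96.90067291259766) ((337.7046203613281, -53.69037628173828), 34.38435745239258)
lemon 0.91 [229.76470588 256.64705882] [ 42.  61. 111.] ((331.7156982421875, 89.47169494628906), (55.65196990966797, 62.862945556640625), 82.5338134765625) ((332.24609375, 89.48709869384766), (53.866294860839844, 68.44621276855469), 107.09577178955078) ((333.3890380859375, 89.18462371826172), 35.57682800292969)
lemon 0.71 [284.3125     155.22321429] [134. 124.  50.] ((437.4798278808594, 29.94150161743164), (57.15492248535156, 57.81183624267578), 62.312564849853516) ((437.88946533203125, 29.913110733032227), (50.96121597290039, 66.15180969238281), 107.4964828491211) ((438.4925842285156, 31.048538208007812), 35.325584411621094)
[(0.83, [335, 91, 0], [229, 247]), (0.6, [443, 31, 2]
[... 724 characters left out ...]
], [203, 97])]
salt 0.88 [391.76666667  67.23333333] [113. 113. 109.] ((513.4813232421875, -60.39909362792969), (41.377716064453125, 62.31430435180664), 15.372468948364258) ((514.3621826171875, -61.02981948852539), (40.86894226074219, 63.698421478271484), 18.259450912475586) ((513.772705078125, -60.402549743652344), 31.374624252319336)
salt 0.58 [ 45.00980392 237.83333333] [49. 41. 32.] ((357.8517150878906, 278.11895751953125), (51.33368682861328, 107.22916412353516), 25.311981201171875) ((357.9838562011719, 277.21746826171875), (52.048606872558594, 119.31262969970703), 26.91829490661621) ((351.89788818359375, 276.4775085449219), 55.100650787353516)
[(0.75, [518, -59, -2], [374, 74])]
6.8167
```

View pics/lem.png

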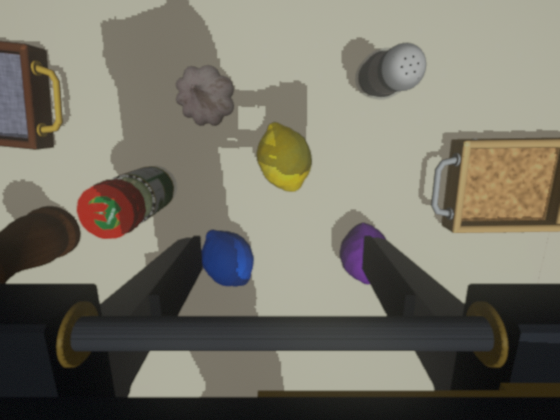

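The close view confirms the lemon: the only yellow fruit, at (284,156), mean RGB 134/124/50. Blue (230,257) and purple (360,253) are rejected. Its long axis is at about +18°. I'll grasp it now, then look over the pale caddy while carrying it.

```bash
cat >> h.py <<'E'
def pick(x,y,z,yaw,N,up,op=1.0,above=60):
    grip(op); robot.movep((x,y,z+above),rv(yaw)); robot.servo_line((x,y,z),feed=120)
    grip(0.0,N); robot.hold(.1); a=robot.observe()
    robot.servo_line((x,y,up),feed=150); b=robot.observe()
    print("pick",a["grip_width"]*92,b["grip_width"]*92,b["grip_force"],b["contact_force"].round(1) if hasattr(b["contact_force"],"round") else b["contact_force"],b["t"])
def place(x,y,z,yaw,op,up,high=60):
    robot.movep((x,y,z+high),rv(yaw)); robot.servo_line((x,y,z+4),feed=120); robot.hold(.2)
    f0=robot.observe()["contact_force"][2]; h=z+4
    while h>z-1.5:
        h-=.5; robot.servo_line((x,y,h),feed=20); f=robot.observe()["contact_force"][2]
        if abs(f-f0)>1.5: break
    w=robot.observe()["grip_width"]; print("down at",h,"want",z,"dF",f-f0,"w",w*92,"slid-tcp",robot.observe()["tcp_pos"])
    robot.hold(.2); grip(w+op/92); robot.hold(.2); robot.servo_line((x,y,up),feed=120); print(robot.observe()["t"])
E
python3 - <<'E'
from h import *
pick(439.5,30.5,17,np.radians(18),15,150)
robot.movep((350,-262,200),rv(0.008)); im,i=cam("wrist"); save(im,"cp.png")
import pickle; pickle.dump(i,open("cp.pkl","wb"))
print(find("caddy_pale","wrist",i))
E
```

```text
pick 50.67191889754166 50.935751480898475 14.999877285445109 [ 0.2  0.  -0.9] 10.0
[(0.57, [415, -268, 0], [288, 127])]
```

View pics/cp.png

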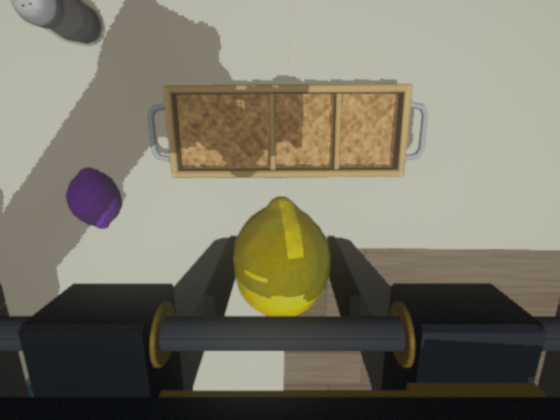

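The lemon is held square in the grip at (282,255). The pale caddy's top corners are at about (164,86), (411,85), (404,177) and (171,178), with the long compartment on the left. I'll fit the caddy pose and place.

```bash
cat >> h.py <<'E'
from scipy.optimize import least_squares
def fitcaddy(i,c,L,x0):  # corners order: +x far, -x far, -x near, +x near (far = world +x = local -y)
    M=np.array([(L/2,-47,30),(-L/2,-47,30),(-L/2,47,30),(L/2,47,30)])
    def W(p,M=M): return Ro.from_euler('z',np.pi/2+p[2]).apply(M)+[p[0],p[1],0]
    r=least_squares(lambda p:(np.array([proj(i,X) for X in W(p)])-c).ravel(),[*x0,0.]); return r.x,r.fun
def comp(p,lx,ly=0): return Ro.from_euler('z',np.pi/2+p[2]).apply([lx,ly,0])[:2]+p[:2]
E
python3 - <<'E'
from h import *
import pickle
p,r=fitcaddy(pickle.load(open("cp.pkl","rb")),[(164,86),(411,85),(404,177),(171,178)],250,(411,-266)); print(p,r.round(1))
q,r=fitcaddy(pickle.load(open("w0.pkl","rb")),[(217,151),(386,149),(385,213),(220,214)],250,(411,-266)); print(q,r.round(1))
q,r=fitcaddy(pickle.load(open("w2.pkl","rb")),[(173,80),(302,93),(297,159),(172,149)],182,(501,350)); print(q,r.round(1))
pickle.dump(p,open("pale.pkl","wb"))
x,y=comp(p,68); print(x,y)
place(x,y,30.5,p[2],8,150)
E
```

```text
[ 4.09349934e+02 -2.67485582e+02  1.49470530e-02] [-2.6 -0.6  2.7 -0.7  0.6  1.1 -0.7  1.1]
[ 4.11640907e+02 -2.67615923e+02  1.10168666e-02] [-1.5  0.6  2.7  0.5 -0.9 -0.9 -0.4 -0. ]
[ 5.00737372e+02  3.50460220e+02 -8.78279440e-02] [-1.7 -0.1  2.  -0.9  0.2  1.2 -0.5  0.3]
408.3335719689608 -199.49317807439428
down at 30.0 want 30.5 dF 2.114919740485945 w 50.81986898995999 slid-tcp [ 408.43359109 -199.52323487   30.08283151]
16.8417
```

```bash
python3 - <<'E'
from h import *
import pickle
p=pickle.load(open("pale.pkl","rb"))
for s in(1,-1): print(s,[None if (j:=kin.ik(q,rv(s*np.pi/2))) is None else np.round(j,2) for q in((517,-57,32),(408,-280,45),(408,-353,60),(403,167,50),(500,300,50))])
E
```

```text
1 [array([ 0.7 ,  0.71, -0.84,  2.  ,  0.77,  0.78, -0.6 ]), array([ 1.2 ,  0.65, -0.84,  2.05,  0.72,  0.76, -0.09]), array([ 1.3 ,  0.68, -0.84,  1.94,  0.69,  0.83,  0.07]), array([ 0.19,  0.53, -0.79,  2.19,  0.63,  0.66, -1.04]), array([-0.07,  0.71, -0.71,  1.84,  0.61,  0.82, -1.1 ])]
-1 [array([-0.3 ,  0.55,  0.43,  2.06, -0.4 ,  0.61, -2.74]), array([ 0.74,  0.49, -0.25,  2.08,  0.2 ,  0.6 , -2.79]), array([ 0.84,  0.51, -0.23,  1.97,  0.18,  0.68, -2.65]), array([-1.19,  0.53,  0.89,  2.27, -0.71,  0.65, -2.92]), array([-1.45,  1.09,  1.33,  1.93, -1.18,  1.2 , -2.79])]
```

```bash
python3 - <<'E'
from h import *
import pickle
p=pickle.load(open("pale.pkl","rb")); Y=p[2]+np.pi/2
pick(517,-57.5,32,Y,20,150,above=90)
robot.movep((350,-262,200),rv(0.008)) if 0 else None
x,y=comp(p,-18); robot.movep((x,y,150),rv(Y)); im,i=cam("wrist"); save(im,"s1.png")
print((x,y),find("lemon","wrist",i),find("salt","wrist",i),find("caddy_pale","wrist",i))
E
```

```text
pick 40.54492044511454 40.65802704349276 19.77040929301438 [ 1.3  0.5 -0.5] 21.1583
(np.float64(409.61897066466065), np.float64(-285.4835714343103)) [(0.55, [412, -197, 13], [285, 102]), (0.52, [414, -266, -2], [286, 174])] [(0.72, [410, -285, 116], [282, 231])] [(0.65, [413, -264, 0], [284, 172])]
```

View pics/s1.png

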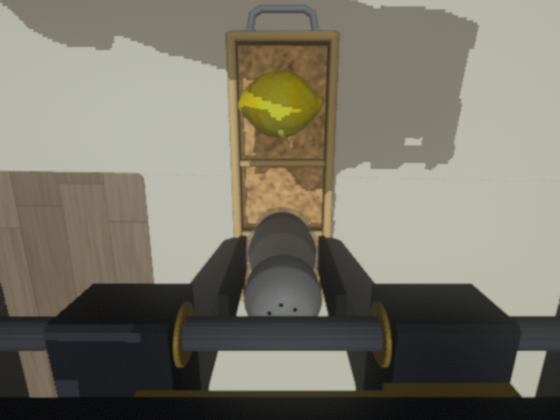

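The lemon lies flat on the long compartment's floor at (281,103). The salt is held upright in the gripper at (283,260). I'll place it in the middle compartment and then pick up the herb jar.

```bash
python3 - <<'E'
from h import *
import pickle
p=pickle.load(open("pale.pkl","rb")); Y=p[2]+np.pi/2
x,y=comp(p,-18); place(x,y,45,Y,14,170)
robot.movep((350,150,230),rv(Y)); im,i=cam("wrist"); save(im,"hb.png")
for n in("herbs","garlic_bulb","salt","lemon","mill"): print(n,find(n,"wrist",i))
print(robot.observe()["t"])
E
```

```text
down at 45.5 want 45 dF -1.7649684778800228 w 40.162093559462626 slid-tcp [ 409.58055384 -285.44030461   45.46021137]
27.2
herbs [(0.75, [408, 163, -1], [328, 167])]
garlic_bulb [(0.7, [494, 103, -3], [391, 214])]
salt []
lemon [(0.74, [211, 308, -4], [161, 38]), (0.73, [334, 91, 3], [268, 223]), (0.54, [341, -55, 1], [273, 320])]
mill [(0.9, [355, 283, -2], [287, 64])]
29.125
```

```bash
sed -i 's/abs(f-f0)>1.5/f-f0>1.5/' h.py; python3 - <<'E'
from h import *
import pickle
p=pickle.load(open("pale.pkl","rb")); Y=p[2]+np.pi/2
pick(405,165,40,Y,20,190,above=90)
x,y=comp(p,-86); robot.movep((x,y,190),rv(Y)); im,i=cam("wrist"); save(im,"s2.png")
for n in("lemon","salt","herbs"): print(n,find(n,"wrist",i))
print((x,y),comp(p,-18))
E
```

```text
pick 44.00315599775865 44.09850342919148 19.994268036698486 [ 0.  -0.5 -1.1] 33.3333
lemon [(0.84, [410, -197, 12], [283, 30])]
salt [(0.97, [409, -289, 11], [281, 127])]
herbs [(0.84, [410, -353, 148], [280, 227])]
(np.float64(410.6353324240513), np.float64(-353.475975486337)) [ 409.61897066 -285.48357143]
```

View pics/s2.png

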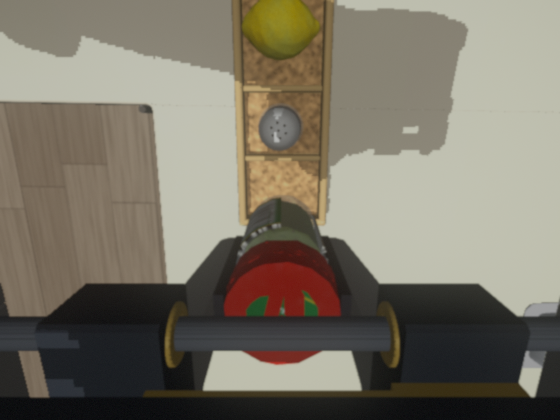

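The salt stands upright in the middle compartment at (280,127), the lemon is in place, and the jar is held upright. I'll place the jar, then pick up the garlic.

```bash
python3 - <<'E'
from h import *
import pickle
p=pickle.load(open("pale.pkl","rb")); Y=p[2]+np.pi/2
x,y=comp(p,-86); place(x,y,53,Y,14,190,high=100)
robot.movep((455,105,200),rv(-.088)); im,i=cam("wrist")
print(find("garlic_bulb","wrist",i))
for s in viewer.silhouettes("garlic_bulb","wrist")[:1]:
    c=max(cv2.findContours(s["mask"].astype(np.uint8),0,2)[0],key=len)[:,0,:]
    print(s["confidence"],cv2.minEnclosingCircle(np.array([ray(i,u,v,19)[:2] for u,v in c],np.float32)))
pick(495,105,16.5,-.088,12,120)
robot.movep((440,345,150),rv(-.088)); im,i=cam("wrist"); save(im,"g1.png"); pickle.dump(i,open("g1.pkl","wb"))
print(find("garlic_bulb","wrist",i),find("caddy_dark","wrist",i),robot.observe()["t"],robot.observe()["tcp_pos"])
E
```

```text
down at 52.5 want 53 dF 7.48487489446506 w 44.11670182409818 slid-tcp [ 410.76490422 -353.56219189   52.9743969 ]
41.1917
[(0.95, [491, 110, 2], [273, 154])]
0.57 ((496.5245056152344, 103.83602142333984), 29.24286460876465)
pick 52.320706036914984 51.87342837600428 11.997296516929055 [-0.  -0.2 -0.1] 46.875
[(0.73, [438, 343, 132], [281, 245])] [(0.89, [499, 358, 3], [259, 136])] 48.0 [441.16098449 342.92835395 149.45537935]
```

View pics/g1.png

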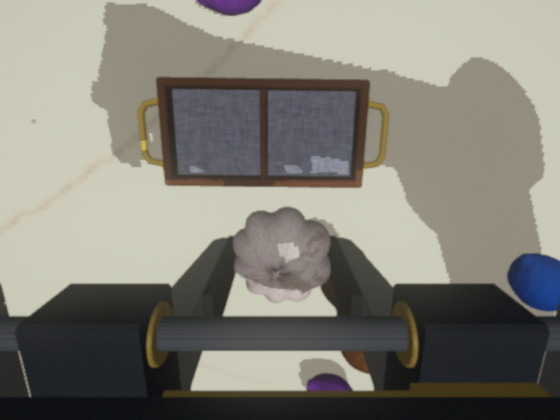

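The garlic is held upright at (282,252). The dark caddy's corners are at about (159,78), (369,80), (362,188) and (165,187). I'll fit the caddy and place the garlic.

```bash
python3 - <<'E'
from h import *
import pickle
p,r=fitcaddy(pickle.load(open("g1.pkl","rb")),[(159,78),(369,80),(362,188),(165,187)],182,(501,350)); print(p,r.round(1))
p=(p+np.array([500.7,350.5,-.088]))/2; pickle.dump(p,open("dark.pkl","wb"))
x,y=comp(p,-36); print(x,y); place(x,y,29.5,p[2],5,130,high=60)
robot.movep((440,345,200),rv(-.088)); im,i=cam("wrist"); save(im,"g2.png")
print(find("garlic_bulb","wrist",i),find("mill","wrist",i),robot.observe()["t"])
E
```

```text
[ 5.00476062e+02  3.51768033e+02 -9.84386520e-02] [-4.1 -0.6  3.1 -0.2  1.6  1.3 -0.5  0.5]
497.23699345578814 315.2903204324336
down at 29.5 want 29.5 dF 2.374168744871769 w 52.32962030874717 slid-tcp [497.28125272 315.37206441  29.6705392 ]
52.9417
[(0.7, [497, 317, 13], [302, 132])] [(0.69, [354, 283, -4], [336, 246])] 53.5583
```

View pics/g2.png

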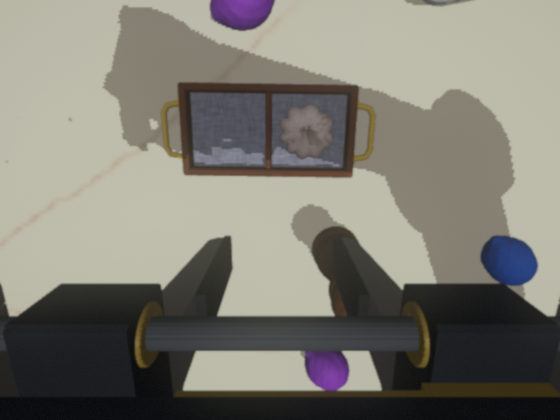

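The garlic sits on the floor of the -y compartment at (306,131). Next is the mill.

```bash
python3 - <<'E'
from h import *
import pickle
p=pickle.load(open("dark.pkl","rb"))
pick(354,284,105,0,25,200,above=90)
x,y=comp(p,43); print(x,y)
robot.movep((x,y,200),rv(p[2])); im,i=cam("wrist"); print(find("mill","wrist",i)); f=viewer.camera_info("side"); im,_=cam("side"); save(im,"m1.png"); print(find("mill","side",f),robot.observe()["t"])
E
```

```text
pick 47.2868357976458 47.592923878029005 24.953167090498027 [-0.5  0.2 -1.1] 57.25
504.59065903443474 393.9473201372115
[(0.6, [502, 397, 89], [277, 204])]
[(0.68, [502, 395, 99], [167, 280])] 58.225
```

View pics/m1.png

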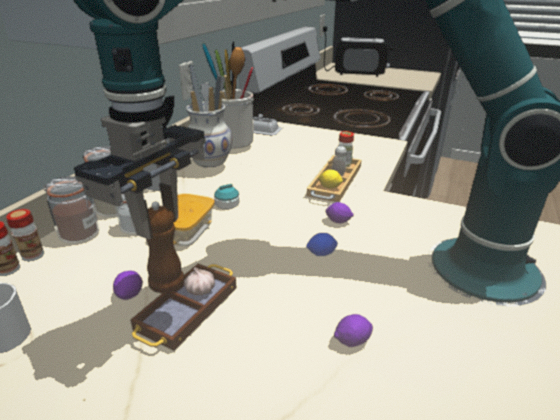

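The mill hangs upright at (163,250), and the other four items are in place. I'll lower the mill now.

```bash
python3 - <<'E'
from h import *
import pickle
p=pickle.load(open("dark.pkl","rb"))
x,y=comp(p,43); place(x,y,118,p[2],30,230,high=75)
robot.movep((400,100,330),rv(0)); im,i=cam("wrist"); a=im
for n in("mill","garlic_bulb","lemon","salt","herbs"): print(n,find(n,"wrist",i))
im,_=cam("side"); save(np.hstack([im[130:400,100:400],cv2.resize(a,(360,270))]),"fin.png"); print(robot.observe()["t"])
E
```

```text
down at 117.5 want 118 dF 5.117217099916946 w 47.59347573847535 slid-tcp [504.81860643 394.26091856 118.10739999]
63.7583
mill [(0.86, [508, 394, 10], [77, 94])]
garlic_bulb [(0.69, [497, 316, 15], [130, 102])]
lemon [(0.94, [413, -199, 16], [480, 161]), (0.78, [630, 363, -4], [91, 1]), (0.74, [334, 90, 4], [287, 209]), (0.7, [205, 307, -5], [161, 280]), (0.69, [338, -59, 5], [381, 207])]
salt []
herbs []
65.35
```

View pics/fin.png

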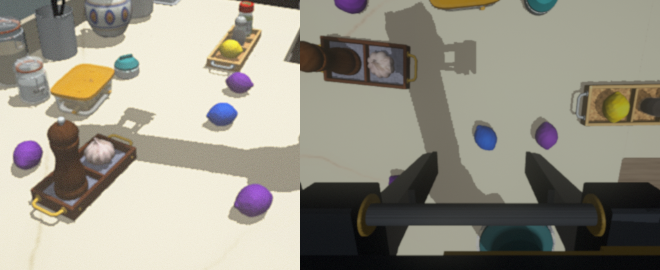

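The mill stands upright at (68,160) beside the garlic at (100,150). The lemon, salt and herb jar are in the pale caddy, and the timer and tub have not moved.

```bash
python3 -c "
from cell import robot
print(robot.job_done())"
```

```text
the job is handed in; nothing more can be done
None
```

I placed all five things in their own compartments, with the lemon in the pale caddy's long one and the shaker, jar and mill upright. I left the timer and tub untouched and handed the job in at about 65 s of the 136 s.

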